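# Clear the rind trimmings off the cutting board

### The job

With the fingertips, sweep the three rind trimmings off the open end of the cutting board so that they drop into the pulled-out scraps drawer, without picking any of them up. Then push the drawer fully home under the board with the trimmings in it. Leave the cut wedge standing where it is on the board.

Things in the scene. Friction and masses are not known exactly. Their poses are not given: they have to be found in the camera images.
- board_top (a point): Centre of the top surface of a dark wooden cutting board, 250 (x) x 340 (y) mm, fixed, its top 54 mm above the deck. Its y axis points along its length to the open end, where the drawer is pulled out; z is up. Raised lips stand 12 mm above the top surface along both long sides (12 mm wide, 194 mm apart) and along the closed end (-y; 10 mm wide). The open end has none.
- board_edge (a point): Middle of the board's open end, at the level of the top surface (170 mm along the board's y from its centre). No lip here: what is pushed past this edge drops into the drawer. Axes as for the board.
- scrap_drawer (a joint): How far the scraps drawer under the board is pulled out along the board's y axis, in m: 0 = fully home, its wooden front flush with the board's open end; 0.13 = fully out; 0.105 to 0.13 at the start. It slides stiffly (about 2.5 N and a little more when moving) and stays where it is left.
- drawer_in (a point): Centre of the drawer's inner floor. The steel drawer is 222 mm wide (x) and 235 mm long (y) inside, with a floor 8 mm and a rim 37 mm above the deck; the board's underside is 40 mm above the deck, so part of the drawer always lies under the board. Axes as for the board. Moves with the drawer.
- drawer_front (a point): Middle of the outer face of the drawer's wooden front, 17 mm above the deck: the place to push, towards the board's -y. The front is 232 mm wide and reaches from 4 to 38 mm above the deck, with a finger cut-out 66 mm wide in the middle where it reaches only 29 mm. Moves with the drawer.
- rind_long_mid (a point): Middle of a loose curved rind trimming (pale cheese with brown rind on its outer curve): 58 mm long (its y), 18 mm thick, 15 mm high, a piece of a rim of 75 mm radius. About 22 g. It lies on the board, at any yaw.
- rind_short_mid (a point): Middle of a loose short curved rind trimming: 42 mm long (its y), 22 mm thick, 15 mm high, radius 60 mm. About 22 g. It lies on the board, at any yaw.
- rind_flat_mid (a point): Middle of a loose, nearly straight rind trimming: 50 mm long (its y), 20 mm thick, 15 mm high. About 22 g. It lies on the board, at any yaw.
- cut_wedge: The cut wedge of pale cheese that stays on the board, 72 (x) x 107 (y) x 40 mm high; origin at the centre of its underside. It stands near the closed end, on the +x side, lying about crosswise.

How it is judged:
On the way, in this order (a step that is already met when the one before it is completed fails the run):
1. all three trimmings lie in the drawer, the drawer still pulled out (x of rind_long_mid in the frame of drawer_in between -0.112 and 0.112 m and y of rind_long_mid in the frame of drawer_in between -0.119 and 0.119 m and z of rind_long_mid in the frame of drawer_in between -0.004 and 0.03 m and x of rind_short_mid in the frame of drawer_in between -0.112 and 0.112 m and y of rind_short_mid in the frame of drawer_in between -0.119 and 0.119 m and z of rind_short_mid in the frame of drawer_in between -0.004 and 0.03 m and x of rind_flat_mid in the frame of drawer_in between -0.112 and 0.112 m and y of rind_flat_mid in the frame of drawer_in between -0.119 and 0.119 m and z of rind_flat_mid in the frame of drawer_in between -0.004 and 0.03 m and value of joint scrap_drawer above 0.03 m), for 0.2 s.
2. the drawer is fully home (value of joint scrap_drawer below 0.004 m), for 0.2 s.
At the end, for the whole second after the job is handed in: All three trimmings lie at rest inside the drawer, the drawer is within 4 mm of fully home, and the cut wedge stands within 20 mm of where it stood (x of rind_long_mid in the frame of drawer_in between -0.112 and 0.112 m and y of rind_long_mid in the frame of drawer_in between -0.119 and 0.119 m and z of rind_long_mid in the frame of drawer_in between -0.004 and 0.03 m and x of rind_short_mid in the frame of drawer_in between -0.112 and 0.112 m and y of rind_short_mid in the frame of drawer_in between -0.119 and 0.119 m and z of rind_short_mid in the frame of drawer_in between -0.004 and 0.03 m and x of rind_flat_mid in the frame of drawer_in between -0.112 and 0.112 m and y of rind_flat_mid in the frame of drawer_in between -0.119 and 0.119 m and z of rind_flat_mid in the frame of drawer_in between -0.004 and 0.03 m and value of joint scrap_drawer below 0.004 m and linear speed of each of rind_long, rind_short, rind_flat below 0.02 m/s and distance of cut_wedge from where it was at the start of the episode below 0.02 m and angle between cut_wedge's own z axis and vertical below 0.2 rad); the robot touches nothing.
It fails at once if a trimming is lifted: its middle more than 30 mm above the board's top surface (z of any of rind_long_mid, rind_short_mid, rind_flat_mid in the frame of board_top above 0.03 m).
It fails at once if the cut wedge on the board is moved more than 20 mm (distance of cut_wedge from where it was at the start of the episode above 0.02 m).
It also fails if it takes over 72 s, if anything falls off the work surface, if the arm or the gripper's body presses on something with over 40 N, if the wrist force passes 120 N, or if a joint passes its speed limit or range.

### The arm

A 6-joint arm with a two-finger parallel gripper is mounted at the origin on a cart in front of the work surface, level with it; the furniture and walls round the work are solid. World frame = base frame: x ahead of the robot, y to its left, z up, the work surface at z = 0. Lengths are in m, angles in rad, forces in N, time in s.
With the tool pointing down it reaches from about 0.375 to 0.975 m from the base axis. Payload 3.8 kg.
Tool frame: the origin (TCP) lies where the fingers leave the gripper's body, on its centre line; the fingertips stand 73 mm ahead of it and the grasp point (between the pads) lies 54 mm ahead of it (tcp_to_grasp is the distance from the TCP to the grasp point, in m); z points along the fingers, y is the line along which they close (so a half turn about z gives the same grasp; the last joint's range is limited). The gripper opens to 85 mm and grips with 20 to 120 N. Pads are 22 mm wide; open, the fingers measure 114 mm over their backs; the gripper's body (76 mm by 85 mm) begins 54 mm behind the grasp point. The pads swing forward as they close: fully open they stand 13 mm farther back than shut.
Start: joints at [-1.189, 0.264, 1.604, -0, 1.274, -0.037], TCP at [0.274, -0.617, 0.304] pointing down, gripper open.
Joint ranges: [-2.63, 2.63], [-0.94, 2.18], [0.31, 2.57], [-1.31, 4.45], [0, 2.66], [-2.55, 2.55]. Speed limits (rad/s): [2.57, 2.57, 3.14, 3.14, 3.14, 3.14].

### API

Orientations are given as a unit quaternion [w, x, y, z].
In Python, from plant import * gives the robot as it stands.
- The arm moves only by the tool move_arm, never from a script. Its arguments are lists of equal length, an entry for each row: "travel": the shift along the tool's x, y, z in cm, a list of three; "turn": the turn, a rotation vector about the tool's x, y, z in degrees, a list of three; "fingers": the closure, from 0 (fully open) to 1 (shut). In form: {"travel": [[dx, dy, dz], ...], "turn": [[rx, ry, rz], ...], "fingers": [fingers, ...]}. A call has 1 to 8 rows; each row is the pose to reach, as a shift and turn from the pose commanded when the call began, along the tool's axes at that moment; what a row does not reach only later rows make up. A row lasts 1/12 s, in which the tool goes at most 41.7 mm and 7.16 degrees, less where a joint would pass 70% of its speed; a pose out of reach is approached as far as the arm can. A call with a gripper value outside its range is refused whole. The fingers move at their own pace and stop on an object; "force" is the grip in N (left out, the last holds). Time passes only in rows, so rows that repeat a pose let the fingers close. It gives the time, the measured TCP pose, the force, the opening and the grip force at its end, in the units of the state.
- sense(): the state, without advancing time (a new reading comes with each control period).
- read_camera(name): name is "side" or "top" or "wrist"; returns the picture (400x640x3 uint8, red, green, blue); there is no depth.
- camera_model(name): a dict with "fx", "fy", "cx", "cy" (pixels), "R" (3x3) and "t" (3): a world point X has camera coordinates R X + t. Camera axes: x right, y down, z forward; pixel columns grow to the right and rows downward; lengths in m; the calibration is good to about 2 mm. The wrist camera is an equidistant fisheye: a pixel r from the principal point sees the ray r / f radians off the axis. A picture is of the moment at which its call begins: read the wrist's pose just before it. camera_model takes no time and is no camera call; for the wrist camera it gives the pose at the moment of the call.
- close_job(): hands the job in; it is judged then, once.
The state is a dict: "clock": time; "joints": joint angles; "joint_vel": joint speeds; "effort": joint torques, N m; "tool_pos": TCP position; "tool_rot": TCP orientation; "contact_force": force on the tool from outside, world axes, zero at the start; "moment": the same for the moment, N m; "finger_gap": finger opening in m; "grasp_force": force on a finger pad.
Only numpy, scipy, OpenCV 4.12 (cv2) and the standard library are available. Lean on these libraries where they do the work, as an engineer would, in place of code of your own. Each camera call takes 0.05 s, during which the arm holds its last target. There are 200 camera calls.

## Working session

There is one attempt and no reset: what is moved stays moved. The work goes in short steps, Python scripts to look and compute and a tool call to move; the robot and the scene stay as the last step left them, time stands still between calls to the robot, and variables do not carry over. Pictures are saved under pics/ and viewed, at most 10 in all, crops included, and the job is handed in when it is done.

Besides the shell and the picture viewer there is one more tool, called after "Emit:" by a JSON object that holds its "fn" and its "kwargs", one argument or row to a line. move_arm: Moves the arm, as the interface text tells. Its arguments: {"type":"object","properties":{"travel":{"type":"array"},"turn":{"type":"array"},"fingers":{"type":"array"},"force":{"type":"number"}},"required":["travel","turn","fingers"]}

```bash
ls; mkdir -p pics; python3 - <<'E'
from plant import *
import cv2
for n in ("top","side"):
    cv2.imwrite(f"pics/{n}1.png",read_camera(n)[:,:,::-1])
    m=camera_model(n);print(n,{k:(v if not hasattr(v,'tolist') else v.tolist()) for k,v in m.items()})
s=sense();print(s)
E
```

```text
pics
top {'fx': 488.8297472115772, 'fy': 488.8297472115772, 'cx': 318.2828332504214, 'cy': 205.44375678241056, 'R': [[-0.01823427755104574, -0.9997497951964777, 0.012956007363076118], [-0.992480754093691, 0.016530007621303702, -0.12127947724845232], [0.1210349696402228, -0.015070031607143238, -0.9925338433885014]], 't': [-0.07334845281525222, 0.5457247704528932, 0.8592456037209023]}
side {'fx': 436.6747162738847, 'fy': 436.6747162738847, 'cx': 317.8362890589446, 'cy': 195.76642743445132, 'R': [[-0.934727446272157, -0.35457330768782225, 0.0237143555857841], [-0.21829659692871176, 0.5202543079904839, -0.8256403882966764], [0.2804125477842881, -0.7769254948144383, -0.5636981271500418]], 't': [0.501383244636374, 0.19862197498175854, 0.6927464895823959]}
{'clock': 0.1, 'joints': array([-1.18889452e+00,  2.64667071e-01,  1.60526448e+00, -9.35352938e-06,
        1.27370839e+00, -3.68666152e-02]), 'joint_vel': array([-0.00022768, -0.0003725 , -0.00428161, -0.00106391, -0.0002104 ,
       -0.00078039]), 'effort': array([ 5.86460264e-04, -5.16706824e+01, -3.68590450e+01, -5.54731480e-05,
        6.27710469e-03, -1.32387635e-05]), 'tool_pos': array([ 0.27429913, -0.61617673,  0.30267902]), 'tool_rot': array([-1.00767978e-03,  9.78158298e-01,  2.07858837e-01, -1.80125777e-04]), 'contact_force': array([-0.14225315,  0.04319663,  0.42114373]), 'moment': array([ 0.01347301, -0.0337994 ,  0.00109882]), 'grasp_force': 0.0, 'finger_gap': 0.08534622946904612}
```

View pics/top1.png

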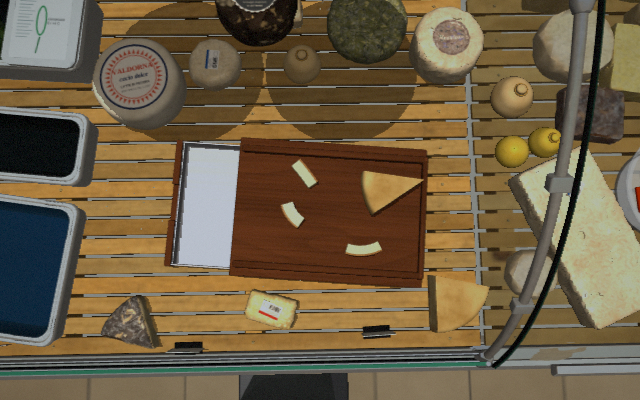

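View pics/side1.png

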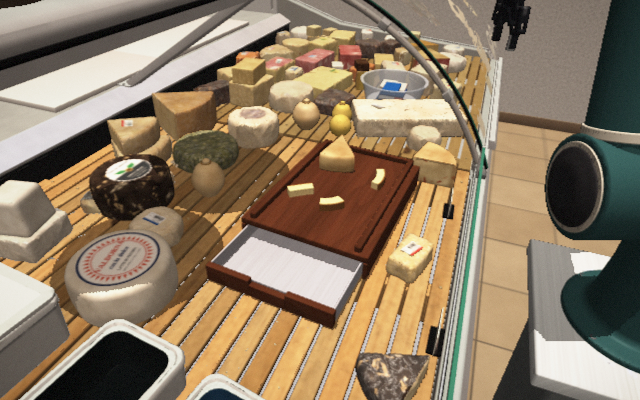

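The top view shows the board, with corners near (240,138), (427,150), (421,287) and (231,275). The drawer is pulled out to the left. The trimmings are near (304,173), (292,214) and (363,249), and the wedge is near (390,188). I'll enlarge both views next, including the tube and glass on the right.

```bash
python3 - <<'E'
import cv2
a=cv2.imread("pics/top1.png")[125:300,155:435]
cv2.imwrite("pics/topc.png",cv2.resize(a,(784,490),interpolation=cv2.INTER_CUBIC))
a=cv2.imread("pics/side1.png")[125:330,200:480]
cv2.imwrite("pics/sidec.png",cv2.resize(a,(784,574),interpolation=cv2.INTER_CUBIC))
E
```

```text
(no output)
```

View pics/topc.png

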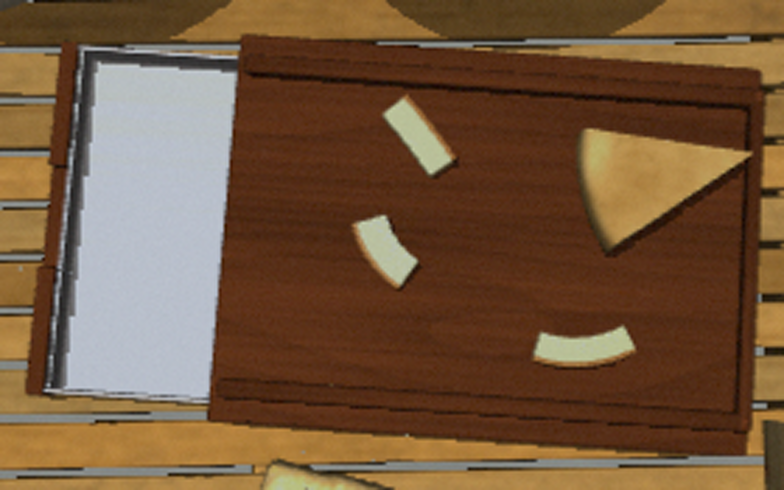

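View pics/sidec.png

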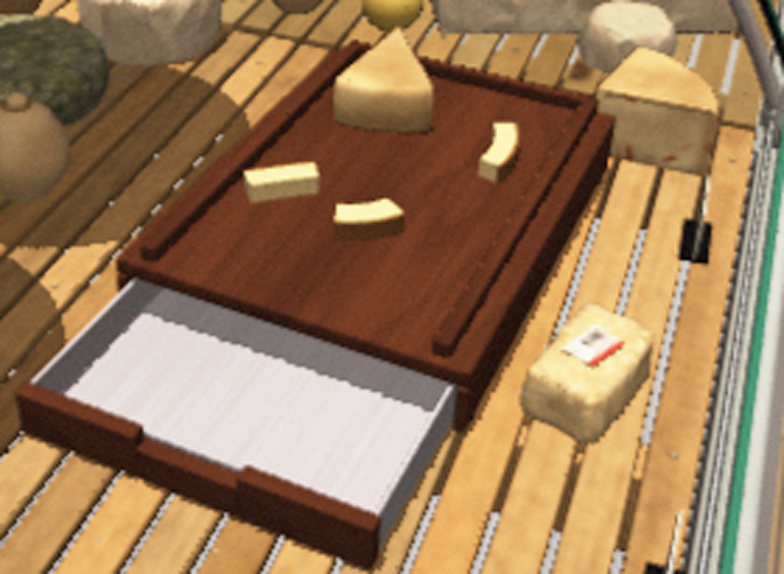

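```bash
cat > h.py <<'E'
from plant import *
import numpy as np
M={n:camera_model(n) for n in("top","side")}
def ray(n,p):
    m=M[n];R=np.array(m["R"]);t=np.array(m["t"])
    d=R.T@np.array([(p[0]-m["cx"])/m["fx"],(p[1]-m["cy"])/m["fy"],1]);return -R.T@t,d/np.linalg.norm(d)
def tri(a,b):
    o1,d1=ray("top",a);o2,d2=ray("side",b)
    s=np.linalg.lstsq(np.c_[d1,-d2],o2-o1,rcond=None)[0]
    p,q=o1+s[0]*d1,o2+s[1]*d2
    return (p+q)/2,np.linalg.norm(p-q)
def atz(n,p,z):
    o,d=ray(n,p);return o+d*(z-o[2])/d[2]
ct=lambda u,v:(155+u/2.8,125+v/2.8)
cs=lambda u,v:(200+u/2.8,125+v/2.8)
E
python3 - <<'E'
from h import *
np.set_printoptions(precision=4,suppress=True)
print("cams",ray("top",(320,200))[0],ray("side",(320,200))[0])
P=dict(openfar=((243,36),(120,262)),opennear=((209,420),(470,378)),closenear=((746,455),(612,120)),closefar=((761,70),(362,42)),
flat=((418,136),(281,176)),short=((388,250),(368,210)),long=((584,346),(499,143)),drawfar=((64,43),(20,388)),drawnear=((28,394),(378,520)),tip=((752,154),(398,30)),wedgecorner=((612,253),(432,93)),wedge2=((583,128),(335,88)))
for k,(a,b) in P.items(): print(k,*tri(ct(*a),cs(*b)))
E
python3 - <<'E'
from h import *
np.set_printoptions(precision=3,suppress=True)
print("tubebase",tri((487,360),(483,172)))
for z in (0,.1,.2,.3): print("glass",z,atz("top",(100,366),z),atz("top",(400,362),z),atz("side",(490,250),z),atz("side",(480,380),z))
# tube: for top tube px, candidate z -> side px
m=M["side"]
for p in ((558,183),(580,100),(520,300)):
  for z in (.05,.1,.2,.3,.4,.5,.6):
    X=atz("top",p,z);c=np.array(m["R"])@X+m["t"];print(p,z,X,(c[:2]/c[2]*m["fx"]+[m["cx"],m["cy"]]).round())
E
```

```text
cams [ 0.4363 -0.0694  0.92  ] [0.3178 0.6127 0.5426]
openfar [0.6677 0.0542 0.0474] 0.003201025225846856
opennear [0.4209 0.0757 0.048 ] 0.0016386991950999097
closenear [ 0.3943 -0.2622  0.0469] 0.0014146221343679841
closefar [ 0.6267 -0.2811  0.0634] 0.022172116647068574
flat [ 0.5978 -0.0586  0.0647] 0.00050068982945373
short [ 0.5252 -0.0388  0.0675] 0.00023802160996417492
long [ 0.4638 -0.1598  0.0669] 0.0008377579390593813
drawfar [0.6686 0.1735 0.0371] 0.001070288875024215
drawnear [0.4389 0.1917 0.0401] 0.002439750026440808
tip [ 0.5789 -0.2648  0.089 ] 2.9451259678445176e-05
wedgecorner [ 0.5208 -0.1761  0.088 ] 0.003599118347234047
wedge2 [ 0.5968 -0.1617  0.0836] 0.0021542365831238755
tubebase (array([ 0.255, -0.388, -0.001]), np.float64(0.005163962540480213))
glass 0 [0.262 0.318 0.   ] [ 0.258 -0.228  0.   ] [ 0.223 -0.091  0.   ] [0.222 0.199 0.   ]
glass 0.1 [0.281 0.276 0.1  ] [ 0.277 -0.21   0.1  ] [0.24  0.039 0.1  ] [0.24  0.275 0.1  ]
glass 0.2 [0.3   0.234 0.2  ] [ 0.296 -0.193  0.2  ] [0.258 0.168 0.2  ] [0.258 0.351 0.2  ]
glass 0.3 [0.319 0.191 0.3  ] [ 0.316 
[... 413 characters left out ...]
 100) 0.05 [ 0.731 -0.572  0.05 ] [325.  96.]
(580, 100) 0.1 [ 0.714 -0.543  0.1  ] [328.  84.]
(580, 100) 0.2 [ 0.68  -0.485  0.2  ] [334.  56.]
(580, 100) 0.3 [ 0.647 -0.427  0.3  ] [341.  22.]
(580, 100) 0.4 [ 0.613 -0.37   0.4  ] [351. -20.]
(580, 100) 0.5 [ 0.579 -0.312  0.5  ] [362. -73.]
(580, 100) 0.6 [ 0.545 -0.254  0.6  ] [ 378. -144.]
(520, 300) 0.05 [ 0.369 -0.435  0.05 ] [441. 137.]
(520, 300) 0.1 [ 0.373 -0.414  0.1  ] [442. 122.]
(520, 300) 0.2 [ 0.38  -0.372  0.2  ] [444.  87.]
(520, 300) 0.3 [ 0.388 -0.33   0.3  ] [447.  46.]
(520, 300) 0.4 [ 0.396 -0.288  0.4  ] [450.  -5.]
(520, 300) 0.5 [ 0.404 -0.246  0.5  ] [454. -67.]
(520, 300) 0.6 [ 0.411 -0.204  0.6  ] [ 459. -147.]
```

```bash
python3 - <<'E'
from h import *
import cv2
a=cv2.imread("pics/side1.png")[0:230,200:640]
w=read_camera("wrist")[:,:,::-1]
a=cv2.resize(a,(600,314),interpolation=cv2.INTER_CUBIC);w=cv2.resize(w,(448,280))
o=np.zeros((596,600,3),np.uint8);o[:314]=a;o[315:595,:448]=w
cv2.imwrite("pics/combo.png",o)
E
```

```text
(no output)
```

View pics/combo.png

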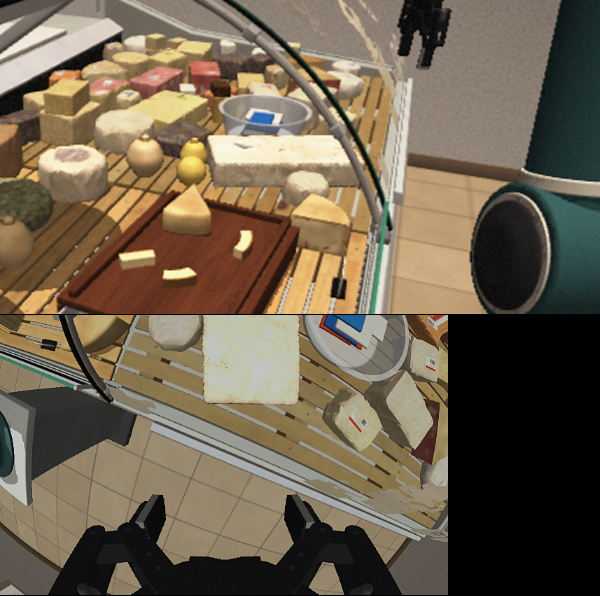

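The curved glass hood, with its rib in the plane y≈-0.39, covers only y<-0.39. The board side is open. The gripper is outside the glass, so I'll go up and over.

Emit:
{"fn": "move_arm", "kwargs": {
  "travel": [
    [0, 0, -20],
    [0, 0, -20],
    [0, 0, -20],
    [0, 0, -20],
    [0, 0, -20],
    [34, -25, -20],
    [34, -25, -20],
    [34, -25, -20]
  ],
  "turn": [
    [0, 0, 0],
    [0, 0, 0],
    [0, 0, 0],
    [0, 0, 0],
    [0, 0, 0],
    [0, 0, -61],
    [0, 0, -61],
    [0, 0, -61]
  ],
  "fingers": [0.82, 0.82, 0.82, 0.82, 0.82, 0.82, 0.82, 0.82]
}}

```text
clock: 0.82
tool_pos: [0.3366, -0.5075, 0.5044]
tool_rot: [0.001, 0.921, 0.388, 0.0]
contact_force: [1.6, -0.3, 0.0]
finger_gap: 0.0153
grasp_force: 0.0
```

```bash
cat >> h.py <<'E'
from scipy.spatial.transform import Rotation as Ro
E0=np.array([.544,.065]);BX=np.array([.9964,-.0845]);BY=np.array([.0845,.9964])
def rel(bx,by,z,quiet=0):
    "travel cm (tool axes) to point in edge frame, turn deg to board-aligned tool (y=BX,z down)"
    s=sense();w,x,y,zz=s["tool_rot"];R=Ro.from_quat([x,y,zz,w])
    p=np.r_[E0+bx*BX+by*BY,z]
    T=np.c_[np.r_[-BY,0],np.r_[BX,0],[0,0,-1]];T[:,0]=np.cross(T[:,1],T[:,2])
    tr=R.inv().apply(p-s["tool_pos"])*100; tu=(R.inv()*Ro.from_matrix(T)).as_rotvec(degrees=True)
    print((bx,by,z),p.round(3),"travel",tr.round(2),"turn",tu.round(1))
def st():
    s=sense();d=s["tool_pos"][:2]-E0
    print(s["clock"],s["tool_pos"].round(4),"board",(d@BX).round(4),(d@BY).round(4),s["contact_force"].round(1),s["finger_gap"].round(4),s["joints"].round(2))
E
python3 - <<'E'
from h import *
for b in((.112,0),(.07,-.06)):
    pass
for k,p in dict(openfar=(243,36),opennear=(209,420)).items(): print(k,atz("top",ct(*p),.054),)
for k,p in dict(openfar=(120,262),opennear=(470,378)).items(): print(k,atz("side",cs(*p),.054))
for k,p,q in(("flat",(418,136),(281,176)),("short",(388,250),(368,210)),("long",(584,346),(499,143))):
    X,_=tri(ct(*p),cs(*q));d=X[:2]-E0;print(k,(d@BX).round(4),(d@BY).round(4))
st();rel(.064,-.17,.25);rel(.064,-.17,.133)
E
```

```text
openfar [0.66753358 0.05378564 0.054     ]
opennear [0.42184292 0.07482086 0.054     ]
openfar [0.66129018 0.06168126 0.054     ]
opennear [0.4188763  0.08211177 0.054     ]
flat 0.064 -0.1186
short -0.0099 -0.105
long -0.061 -0.2307Traceback (most recent call last):
  File "<stdin>", line 8, in <module>
  File "h.py", line 27, in st
    print(s["clock"],s["tool_pos"].round(4),"board",(d@BX).round(4),(d@BY).round(4),s["contact_force"].round(1),s["finger_gap"].round(4),s["joints"].round(2))
                                                                                                                ^^^^^^^^^^^^^^^^^^^^^
AttributeError: 'float' object has no attribute 'round'
```

```bash
sed -i 's/s\["finger_gap"\].round(4)/round(s["finger_gap"],4)/' h.py; python3 - <<'E'
from h import *
st();rel(-.08,-.3,.5);rel(.064,-.17,.4);rel(.064,-.17,.133)
E
```

```text
0.8167 [ 0.3366 -0.5075  0.5044] board -0.1583 -0.5879 [ 1.6 -0.3  0. ] 0.0153 [-1.03  0.08  1.46  0.    1.6  -0.25]
(-0.08, -0.3, 0.5) [ 0.439 -0.227  0.5  ] travel [ 27.22 -12.24   0.43] turn [  0.1   0.  -39.4]
(0.064, -0.17, 0.4) [ 0.593 -0.11   0.4  ] travel [46.4  -9.39 10.43] turn [  0.1   0.  -39.4]
(0.064, -0.17, 0.133) [ 0.593 -0.11   0.133] travel [46.4  -9.42 37.13] turn [  0.1   0.  -39.4]
```

Emit:
{"fn": "move_arm", "kwargs": {
  "travel": [
    [27.2, -12.2, 0],
    [27.2, -12.2, 0],
    [27.2, -12.2, 0],
    [27.2, -12.2, 0],
    [27.2, -12.2, 0],
    [27.2, -12.2, 0],
    [27.2, -12.2, 0],
    [46.4, -9.4, 10.4]
  ],
  "turn": [
    [0, 0, -39.4],
    [0, 0, -39.4],
    [0, 0, -39.4],
    [0, 0, -39.4],
    [0, 0, -39.4],
    [0, 0, -39.4],
    [0, 0, -39.4],
    [0, 0, -39.4]
  ],
  "fingers": [0.82, 0.82, 0.82, 0.82, 0.82, 0.82, 0.82, 0.82]
}}

```text
clock: 1.48
tool_pos: [0.4667, -0.2088, 0.4898]
tool_rot: [0.004, 0.738, 0.675, 0.002]
contact_force: [0.7, -1.1, 0.5]
finger_gap: 0.0157
grasp_force: 0.0
```

```bash
python3 - <<'E'
from h import *
st();rel(.064,-.17,.4);rel(.064,-.17,.133)
E
```

```text
1.4833 [ 0.4667 -0.2088  0.4898] board -0.0539 -0.2794 [ 0.7 -1.1  0.5] 0.0157 [-0.47 -0.11  1.67  0.    1.57 -0.38]
(0.064, -0.17, 0.4) [ 0.593 -0.11   0.4  ] travel [11.01 11.68  9.04] turn [ 0.4  0.1 -0.2]
(0.064, -0.17, 0.133) [ 0.593 -0.11   0.133] travel [11.07 11.48 35.74] turn [ 0.4  0.1 -0.2]
```

Emit:
{"fn": "move_arm", "kwargs": {
  "travel": [
    [11, 11.6, 9],
    [11, 11.6, 9],
    [11, 11.6, 9],
    [11, 11.6, 9],
    [11, 11.6, 9],
    [11, 11.6, 20],
    [11, 11.6, 20],
    [11, 11.6, 20]
  ],
  "turn": [
    [0.4, 0, 0],
    [0.4, 0, 0],
    [0.4, 0, 0],
    [0.4, 0, 0],
    [0.4, 0, 0],
    [0.4, 0, 0],
    [0.4, 0, 0],
    [0.4, 0, 0]
  ],
  "fingers": [0.82, 0.82, 0.82, 0.82, 0.82, 0.82, 0.82, 0.82]
}}

```text
clock: 2.15
tool_pos: [0.5909, -0.112, 0.2805]
tool_rot: [-0.004, 0.738, 0.675, -0.004]
contact_force: [-0.2, -0.7, -1.6]
finger_gap: 0.0154
grasp_force: 0.0
```

```bash
python3 - <<'E'
from h import *
import cv2
st();rel(.064,-.17,.133);w=read_camera("wrist")[:,:,::-1]; t=read_camera("top")[:,:,::-1][100:310,150:450]
o=np.zeros((400,800,3),np.uint8);o[:300,:480]=cv2.resize(w,(480,300));o[:224,480:]=cv2.resize(t,(320,224));cv2.imwrite("pics/c2.png",o)
E
```

```text
2.15 [ 0.5909 -0.112   0.2805] board 0.0616 -0.1724 [-0.2 -0.7 -1.6] 0.0154 [-0.23  0.15  1.79 -0.    1.22 -0.14]
(0.064, -0.17, 0.133) [ 0.593 -0.11   0.133] travel [ 0.24  0.4  14.75] turn [-0.7 -0.  -0.2]
```

View pics/c2.png

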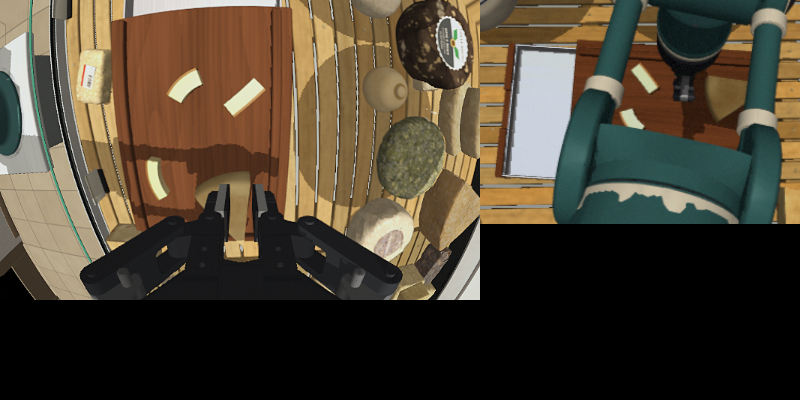

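The fingers stand behind the flat trimming, in front of the wedge. Descending now.

Emit:
{"fn": "move_arm", "kwargs": {
  "travel": [
    [0.2, 0.3, 4],
    [0.2, 0.3, 8],
    [0.2, 0.3, 11],
    [0.2, 0.3, 13],
    [0.2, 0.3, 14],
    [0.2, 0.3, 14],
    [0.2, 0.3, 14],
    [0.2, 0.3, 14]
  ],
  "turn": [
    [-0.6, 0, 0],
    [-0.6, 0, 0],
    [-0.6, 0, 0],
    [-0.6, 0, 0],
    [-0.6, 0, 0],
    [-0.6, 0, 0],
    [-0.6, 0, 0],
    [-0.6, 0, 0]
  ],
  "fingers": [0.82, 0.82, 0.82, 0.82, 0.82, 0.82, 0.82, 0.82]
}}

```text
clock: 2.92
tool_pos: [0.5965, -0.1114, 0.1477]
tool_rot: [0.003, 0.738, 0.675, 0.003]
contact_force: [-0.6, -0.3, 0.8]
finger_gap: 0.0151
grasp_force: 0.0
```

```bash
python3 - <<'E'
from h import *
st();rel(.064,-.17,.133);rel(.064,.03,.133)
E
```

```text
2.9167 [ 0.5965 -0.1114  0.1477] board 0.0672 -0.1713 [-0.6 -0.3  0.8] 0.0151 [-0.23  0.27  1.9   0.    0.96 -0.14]
(0.064, -0.17, 0.133) [ 0.593 -0.11   0.133] travel [ 0.13 -0.33  1.46] turn [ 0.5  0.  -0.3]
(0.064, 0.03, 0.133) [0.61  0.089 0.133] travel [20.13 -0.43  1.45] turn [ 0.5  0.  -0.3]
```

Emit:
{"fn": "move_arm", "kwargs": {
  "travel": [
    [0, -0.2, 1.4],
    [0, -0.2, 1.4],
    [2, -0.2, 1.4],
    [3.5, -0.2, 1.4],
    [5, -0.2, 1.4],
    [6.5, -0.2, 1.4],
    [8, -0.2, 1.4],
    [9.5, -0.2, 1.4]
  ],
  "turn": [
    [0, 0, 0],
    [0, 0, 0],
    [0, 0, 0],
    [0, 0, 0],
    [0, 0, 0],
    [0, 0, 0],
    [0, 0, 0],
    [0, 0, 0]
  ],
  "fingers": [0.82, 0.82, 0.82, 0.82, 0.82, 0.82, 0.82, 0.82]
}}

```text
clock: 3.58
tool_pos: [0.6018, -0.0147, 0.1323]
tool_rot: [0.002, 0.738, 0.675, 0.002]
contact_force: [-0.6, 0.1, 0.3]
finger_gap: 0.0154
grasp_force: 0.1
```

Emit:
{"fn": "move_arm", "kwargs": {
  "travel": [
    [1.5, 0, 0],
    [3, 0, 0],
    [4.5, 0, 0],
    [6, 0, 0],
    [7.5, 0, 0],
    [9, 0, 0],
    [10.3, 0, 0],
    [10.3, 0, 0]
  ],
  "turn": [
    [0, 0, 0],
    [0, 0, 0],
    [0, 0, 0],
    [0, 0, 0],
    [0, 0, 0],
    [0, 0, 0],
    [0, 0, 0],
    [0, 0, 0]
  ],
  "fingers": [0.82, 0.82, 0.82, 0.82, 0.82, 0.82, 0.82, 0.82]
}}

```text
clock: 4.25
tool_pos: [0.6104, 0.0893, 0.1306]
tool_rot: [0.001, 0.737, 0.676, 0.002]
contact_force: [0.3, -0.4, -0.2]
finger_gap: 0.0151
grasp_force: 0.0
```

```bash
python3 - <<'E'
from h import *
import cv2
st()
w=read_camera("wrist")[:,:,::-1]; t=read_camera("top")[:,:,::-1][100:310,150:450];s=read_camera("side")[:,:,::-1][125:330,200:480]
o=np.zeros((600,800,3),np.uint8);o[:300,:480]=cv2.resize(w,(480,300));o[:224,480:]=cv2.resize(t,(320,224));o[301:594,:400]=cv2.resize(s,(400,293));cv2.imwrite("pics/c3.png",o)
rel(-.01,-.165,.17);rel(-.01,-.165,.133)
E
```

```text
4.25 [0.6104 0.0893 0.1306] board 0.0641 0.0298 [ 0.3 -0.4 -0.2] 0.0151 [0.1  0.31 1.88 0.   0.94 0.19]
(-0.01, -0.165, 0.17) [ 0.52  -0.099  0.17 ] travel [-19.24  -7.31  -3.98] turn [ 0.2  0.  -0.2]
(-0.01, -0.165, 0.133) [ 0.52  -0.099  0.133] travel [-19.24  -7.32  -0.28] turn [ 0.2  0.  -0.2]
```

View pics/c3.png

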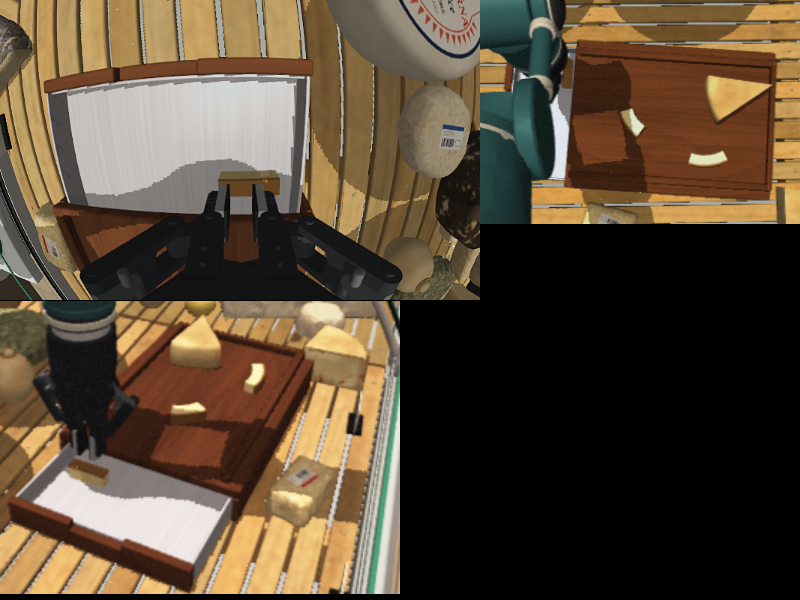

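The flat trimming dropped into the drawer, and the other two and the wedge haven't moved. Short trimming next.

Emit:
{"fn": "move_arm", "kwargs": {
  "travel": [
    [0, 0, -4],
    [-4, -1.5, -4],
    [-19.2, -7.3, -4],
    [-19.2, -7.3, -4],
    [-19.2, -7.3, -4],
    [-19.2, -7.3, -4],
    [-19.2, -7.3, -4],
    [-19.2, -7.3, -4]
  ],
  "turn": [
    [0, 0, 0],
    [0, 0, 0],
    [0, 0, 0],
    [0, 0, 0],
    [0, 0, 0],
    [0, 0, 0],
    [0, 0, 0],
    [0, 0, 0]
  ],
  "fingers": [0.82, 0.82, 0.82, 0.82, 0.82, 0.82, 0.82, 0.82]
}}

```text
clock: 5.07
tool_pos: [0.519, -0.1006, 0.1703]
tool_rot: [0.001, 0.74, 0.673, 0.001]
contact_force: [-0.1, -0.4, -0.3]
finger_gap: 0.0155
grasp_force: 0.0
```

```bash
python3 - <<'E'
from h import *
st();rel(-.01,-.165,.133);rel(-.01,.03,.133)
E
```

```text
5.0667 [ 0.519  -0.1006  0.1703] board -0.0109 -0.1671 [-0.1 -0.4 -0.3] 0.0155 [-0.24  0.11  2.05  0.    0.98 -0.14]
(-0.01, -0.165, 0.133) [ 0.52  -0.099  0.133] travel [0.21 0.08 3.74] turn [ 0.2  0.  -0.6]
(-0.01, 0.03, 0.133) [0.537 0.096 0.133] travel [19.71 -0.12  3.73] turn [ 0.2  0.  -0.6]
```

Emit:
{"fn": "move_arm", "kwargs": {
  "travel": [
    [0.2, 0, 2],
    [0.2, 0, 3.7],
    [0.2, 0, 3.7],
    [2, 0, 3.7],
    [3.5, 0, 3.7],
    [5, 0, 3.7],
    [6.5, 0, 3.7],
    [8, 0, 3.7]
  ],
  "turn": [
    [0, 0, 0],
    [0, 0, 0],
    [0, 0, 0],
    [0, 0, 0],
    [0, 0, 0],
    [0, 0, 0],
    [0, 0, 0],
    [0, 0, 0]
  ],
  "fingers": [0.82, 0.82, 0.82, 0.82, 0.82, 0.82, 0.82, 0.82]
}}

```text
clock: 5.73
tool_pos: [0.5282, -0.017, 0.1341]
tool_rot: [0.001, 0.738, 0.675, 0.001]
contact_force: [-0.7, -0.2, -1.0]
finger_gap: 0.0157
grasp_force: 0.0
```

Emit:
{"fn": "move_arm", "kwargs": {
  "travel": [
    [1.5, 0, 0],
    [3, 0, 0],
    [4.5, 0, 0],
    [6, 0, 0],
    [7.5, 0, 0],
    [9, 0, 0],
    [10.5, 0, 0],
    [11.7, 0, 0]
  ],
  "turn": [
    [0, 0, 0],
    [0, 0, 0],
    [0, 0, 0],
    [0, 0, 0],
    [0, 0, 0],
    [0, 0, 0],
    [0, 0, 0],
    [0, 0, 0]
  ],
  "fingers": [0.82, 0.82, 0.82, 0.82, 0.82, 0.82, 0.82, 0.82]
}}

```text
clock: 6.4
tool_pos: [0.5385, 0.1001, 0.1342]
tool_rot: [0.001, 0.738, 0.675, 0.002]
contact_force: [-0.4, -0.6, 0.5]
finger_gap: 0.0155
grasp_force: 0.0
```

```bash
python3 - <<'E'
from h import *
import cv2
st()
w=read_camera("wrist")[:,:,::-1]; t=read_camera("top")[:,:,::-1][100:310,150:450];s=read_camera("side")[:,:,::-1][125:330,200:480]
o=np.zeros((600,800,3),np.uint8);o[:300,:480]=cv2.resize(w,(480,300));o[:224,480:]=cv2.resize(t,(320,224));o[301:594,:400]=cv2.resize(s,(400,293));cv2.imwrite("pics/c4.png",o)
rel(-.059,-.29,.21);rel(-.059,-.29,.133)
E
```

```text
6.4 [0.5385 0.1001 0.1342] board -0.0085 0.0345 [-0.4 -0.6  0.5] 0.0155 [ 0.14  0.19  2.03 -0.    0.91  0.23]
(-0.059, -0.29, 0.21) [ 0.461 -0.219  0.21 ] travel [-32.37  -4.93  -7.64] turn [ 0.2  0.  -0.1]
(-0.059, -0.29, 0.133) [ 0.461 -0.219  0.133] travel [-32.37  -4.96   0.06] turn [ 0.2  0.  -0.1]
```

View pics/c4.png

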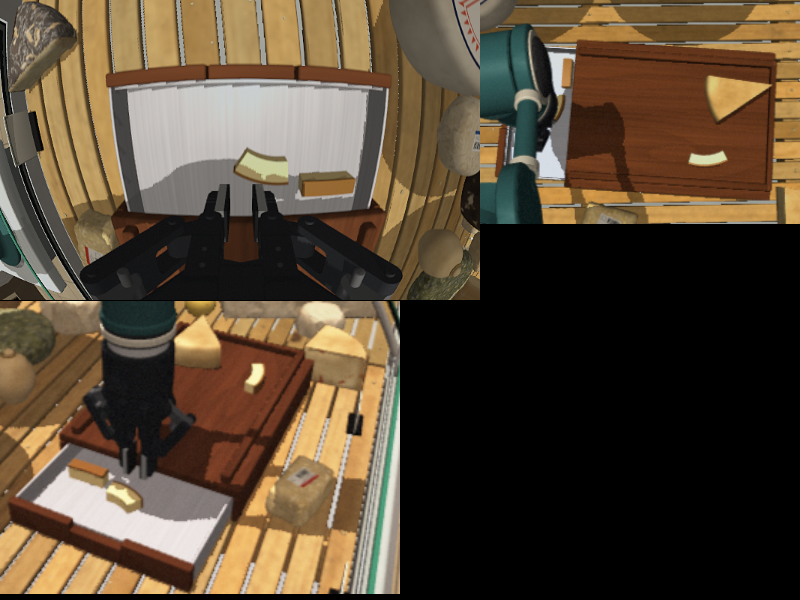

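The short trimming is flat in the drawer, beside the flat one. Now the long one; the fingers clear the wedge on the way back.

Emit:
{"fn": "move_arm", "kwargs": {
  "travel": [
    [0, 0, -7.7],
    [0, 0, -7.7],
    [-32.4, -5, -7.7],
    [-32.4, -5, -7.7],
    [-32.4, -5, -7.7],
    [-32.4, -5, -7.7],
    [-32.4, -5, -7.7],
    [-32.4, -5, -7.7]
  ],
  "turn": [
    [0, 0, 0],
    [0, 0, 0],
    [0, 0, 0],
    [0, 0, 0],
    [0, 0, 0],
    [0, 0, 0],
    [0, 0, 0],
    [0, 0, 0]
  ],
  "fingers": [0.82, 0.82, 0.82, 0.82, 0.82, 0.82, 0.82, 0.82]
}}

```text
clock: 7.22
tool_pos: [0.4764, -0.1468, 0.2106]
tool_rot: [0.002, 0.738, 0.675, 0.001]
contact_force: [0.8, 0.3, 0.6]
finger_gap: 0.0153
grasp_force: 0.0
```

```bash
python3 - <<'E'
from h import *
st();rel(-.060,-.29,.21)
E
```

```text
7.2167 [ 0.4764 -0.1468  0.2106] board -0.0494 -0.2168 [0.8 0.3 0.6] 0.0153 [-0.35  0.01  2.07  0.    1.06 -0.26]
(-0.06, -0.29, 0.21) [ 0.46  -0.219  0.21 ] travel [-7.33 -1.02  0.06] turn [ 0.2  0.  -0.3]
```

Emit:
{"fn": "move_arm", "kwargs": {
  "travel": [
    [-7.3, -1, 0],
    [-7.3, -1, 0],
    [-7.3, -1, 0],
    [-7.3, -1, 0],
    [-7.3, -1, 3],
    [-7.3, -1, 3],
    [-7.3, -1, 3],
    [-7.3, -1, 3]
  ],
  "turn": [
    [0, 0, 0],
    [0, 0, 0],
    [0, 0, 0],
    [0, 0, 0],
    [0, 0, 0],
    [0, 0, 0],
    [0, 0, 0],
    [0, 0, 0]
  ],
  "fingers": [0.82, 0.82, 0.82, 0.82, 0.82, 0.82, 0.82, 0.82]
}}

```text
clock: 7.88
tool_pos: [0.4613, -0.2154, 0.1804]
tool_rot: [0.001, 0.738, 0.675, 0.001]
contact_force: [-0.8, 0.5, 0.0]
finger_gap: 0.0155
grasp_force: 0.0
```

```bash
python3 - <<'E'
from h import *
st();rel(-.060,-.29,.133)
E
```

```text
7.8833 [ 0.4613 -0.2154  0.1804] board -0.0587 -0.2864 [-0.8  0.5  0. ] 0.0155 [-0.49  0.06  2.08  0.    1.   -0.4 ]
(-0.06, -0.29, 0.133) [ 0.46  -0.219  0.133] travel [-0.37 -0.14  4.74] turn [ 0.1 -0.  -0.2]
```

Emit:
{"fn": "move_arm", "kwargs": {
  "travel": [
    [-0.4, -0.1, 2],
    [-0.4, -0.1, 4],
    [-0.4, -0.1, 4.7],
    [-0.4, -0.1, 4.7],
    [1, -0.1, 4.7],
    [2.2, -0.1, 4.7],
    [3.4, -0.1, 4.7],
    [4.6, -0.1, 4.7]
  ],
  "turn": [
    [0, 0, 0],
    [0, 0, 0],
    [0, 0, 0],
    [0, 0, 0],
    [0, 0, 0],
    [0, 0, 0],
    [0, 0, 0],
    [0, 0, 0]
  ],
  "fingers": [0.82, 0.82, 0.82, 0.82, 0.82, 0.82, 0.82, 0.82]
}}

```text
clock: 8.55
tool_pos: [0.4653, -0.1695, 0.1343]
tool_rot: [0.002, 0.738, 0.675, 0.002]
contact_force: [-0.2, -0.1, 0.6]
finger_gap: 0.0154
grasp_force: 0.1
```

Emit:
{"fn": "move_arm", "kwargs": {
  "travel": [
    [1.2, 0, 0],
    [2.4, 0, 0],
    [3.6, 0, 0],
    [4.8, 0, 0],
    [6, 0, 0],
    [7.2, 0, 0],
    [8.4, 0, 0],
    [9.2, 0, 0]
  ],
  "turn": [
    [0, 0, 0],
    [0, 0, 0],
    [0, 0, 0],
    [0, 0, 0],
    [0, 0, 0],
    [0, 0, 0],
    [0, 0, 0],
    [0, 0, 0]
  ],
  "fingers": [0.82, 0.82, 0.82, 0.82, 0.82, 0.82, 0.82, 0.82]
}}

```text
clock: 9.22
tool_pos: [0.4727, -0.0774, 0.1331]
tool_rot: [0.001, 0.738, 0.675, 0.001]
contact_force: [-0.4, -0.8, -0.6]
finger_gap: 0.015
grasp_force: 0.0
```

```bash
python3 - <<'E'
from h import *
import cv2
st()
im=read_camera("side").astype(int);cv2.imwrite("pics/s5.png",im[:,:,::-1].astype(np.uint8))
m=((im[:,:,0]>150)&(im[:,:,1]>140)&(im[:,:,2]<.9*im[:,:,1])).astype(np.uint8)
n,l,s,c=cv2.connectedComponentsWithStats(m)
for i in range(1,n):
    if s[i,4]>40:
        p=atz("side",c[i],.065);d=p[:2]-E0;b=np.array([d@BX,d@BY])
        if abs(b[0])<.13 and -.36<b[1]<.13: print(b.round(3),s[i,4])
rel(-.06,.035,.133)
E
```

```text
9.2167 [ 0.4727 -0.0774  0.1331] board -0.059 -0.1479 [-0.4 -0.8 -0.6] 0.015 [-0.21  0.07  2.17  0.    0.89 -0.13]
[ 0.08  -0.314] 365
[ 0.127 -0.243] 229
[-0.069 -0.117] 165
[0.102 0.06 ] 236
[-0.012  0.076] 253
(-0.06, 0.035, 0.133) [0.487 0.105 0.133] travel [18.22 -0.16  0.02] turn [ 0.2 -0.  -0.2]
```

Emit:
{"fn": "move_arm", "kwargs": {
  "travel": [
    [1.2, -0.4, 0],
    [2.4, -0.4, 0],
    [3.6, -0.4, 0],
    [4.8, -0.4, 0],
    [6, -0.4, 0],
    [7.2, -0.4, 0],
    [8.4, -0.4, 0],
    [9.6, -0.4, 0]
  ],
  "turn": [
    [0, 0, 0],
    [0, 0, 0],
    [0, 0, 0],
    [0, 0, 0],
    [0, 0, 0],
    [0, 0, 0],
    [0, 0, 0],
    [0, 0, 0]
  ],
  "fingers": [0.82, 0.82, 0.82, 0.82, 0.82, 0.82, 0.82, 0.82]
}}

```text
clock: 9.93
tool_pos: [0.477, 0.0179, 0.1331]
tool_rot: [0.001, 0.738, 0.675, 0.001]
contact_force: [1.0, 0.0, 0.7]
finger_gap: 0.0153
grasp_force: 0.0
```

Emit:
{"fn": "move_arm", "kwargs": {
  "travel": [
    [1.2, 0, 0],
    [2.4, 0, 0],
    [3.6, 0, 0],
    [4.8, 0, 0],
    [6, 0, 0],
    [7.2, 0, 0],
    [8.4, 0, 0],
    [8.4, 0, 0]
  ],
  "turn": [
    [0, 0, 0],
    [0, 0, 0],
    [0, 0, 0],
    [0, 0, 0],
    [0, 0, 0],
    [0, 0, 0],
    [0, 0, 0],
    [0, 0, 0]
  ],
  "fingers": [0.82, 0.82, 0.82, 0.82, 0.82, 0.82, 0.82, 0.82]
}}

```text
clock: 10.6
tool_pos: [0.4852, 0.1028, 0.1333]
tool_rot: [0.001, 0.737, 0.675, 0.002]
contact_force: [-0.5, -0.2, 0.2]
finger_gap: 0.0155
grasp_force: 0.0
```

Emit:
{"fn": "move_arm", "kwargs": {
  "travel": [
    [0, 0, -10],
    [0, 0, -10],
    [0, 0, -10],
    [14, 6, -10],
    [14, 6, -10],
    [14, 6, -10],
    [14, 6, -10],
    [14, 6, -10]
  ],
  "turn": [
    [0, 0, 0],
    [0, 0, 0],
    [0, 0, 0],
    [0, 0, 0],
    [0, 0, 0],
    [0, 0, 0],
    [0, 0, 0],
    [0, 0, 0]
  ],
  "fingers": [0.82, 0.82, 0.82, 0.82, 0.82, 0.82, 0.82, 0.82]
}}

```text
clock: 11.27
tool_pos: [0.559, 0.2391, 0.2337]
tool_rot: [0.001, 0.737, 0.676, 0.003]
contact_force: [-0.5, -0.1, 0.4]
finger_gap: 0.0153
grasp_force: 0.0
```

```bash
python3 - <<'E'
from h import *
import cv2
st()
w=read_camera("wrist")[:,:,::-1]; t=read_camera("top")[:,:,::-1][100:310,150:450];s=read_camera("side")[:,:,::-1][125:330,200:480]
o=np.zeros((600,800,3),np.uint8);o[:300,:480]=cv2.resize(w,(480,300));o[:224,480:]=cv2.resize(t,(320,224));o[301:594,:400]=cv2.resize(s,(400,293));cv2.imwrite("pics/c5.png",o)
for z in(.2,.09): rel(0,.165,z)
E
```

```text
11.2667 [0.559  0.2391 0.2337] board 0.0003 0.1748 [-0.5 -0.1  0.4] 0.0153 [ 0.36  0.19  1.83 -0.    1.12  0.45]
(0, 0.165, 0.2) [0.558 0.229 0.2  ] travel [-0.5   0.21  3.27] turn [ 0.1  0.1 -0.2]
(0, 0.165, 0.09) [0.558 0.229 0.09 ] travel [-0.49  0.19 14.27] turn [ 0.1  0.1 -0.2]
```

View pics/c5.png

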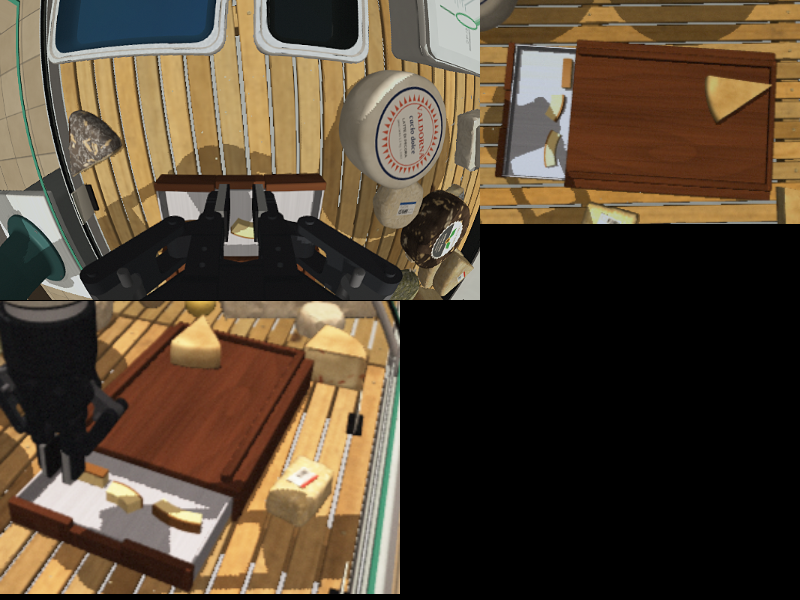

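All three trimmings are in the drawer, the wedge hasn't moved, and the gripper is outside the drawer front. I'll descend and push.

Emit:
{"fn": "move_arm", "kwargs": {
  "travel": [
    [-0.5, -0.8, 4],
    [-0.5, -0.8, 8],
    [-0.5, -0.8, 11],
    [-0.5, -0.8, 13],
    [-0.5, -0.8, 14.3],
    [-0.5, -0.8, 14.3],
    [-0.5, -0.8, 14.3],
    [-0.5, -0.8, 14.3]
  ],
  "turn": [
    [0, 0, 0],
    [0, 0, 0],
    [0, 0, 0],
    [0, 0, 0],
    [0, 0, 0],
    [0, 0, 0],
    [0, 0, 0],
    [0, 0, 0]
  ],
  "fingers": [0.82, 0.82, 0.82, 0.82, 0.82, 0.82, 0.82, 0.82]
}}

```text
clock: 12.08
tool_pos: [0.55, 0.2306, 0.0922]
tool_rot: [0.002, 0.738, 0.675, 0.002]
contact_force: [0.2, 0.4, -0.1]
finger_gap: 0.0154
grasp_force: 0.0
```

Emit:
{"fn": "move_arm", "kwargs": {
  "travel": [
    [-1, 0, 0],
    [-2, 0, 0],
    [-3, 0, 0],
    [-4, 0, 0],
    [-5, 0, 0],
    [-6, 0, 0],
    [-7, 0, 0],
    [-8, 0, 0]
  ],
  "turn": [
    [0, 0, 0],
    [0, 0, 0],
    [0, 0, 0],
    [0, 0, 0],
    [0, 0, 0],
    [0, 0, 0],
    [0, 0, 0],
    [0, 0, 0]
  ],
  "fingers": [0.82, 0.82, 0.82, 0.82, 0.82, 0.82, 0.82, 0.82]
}}

```text
clock: 12.75
tool_pos: [0.5422, 0.15, 0.0908]
tool_rot: [0.002, 0.738, 0.675, 0.002]
contact_force: [1.7, 3.1, 2.4]
finger_gap: 0.0154
grasp_force: 1.6
```

```bash
python3 -c "
from h import *
st();rel(-.008,.011,.09)"
```

```text
12.75 [0.5422 0.15   0.0908] board -0.009 0.0845 [1.7 3.1 2.4] 0.0154 [ 0.23  0.28  2.02 -0.    0.84  0.32]
(-0.008, 0.011, 0.09) [0.537 0.077 0.09 ] travel [-7.35  0.14  0.08] turn [ 0.3 -0.  -0.3]
```

Emit:
{"fn": "move_arm", "kwargs": {
  "travel": [
    [-1, 0, 0],
    [-2, 0, 0],
    [-3, 0, 0],
    [-4, 0, 0],
    [-5, 0, 0],
    [-6, 0, 0],
    [-6.5, 0, 0],
    [-6.5, 0, 0]
  ],
  "turn": [
    [0, 0, 0],
    [0, 0, 0],
    [0, 0, 0],
    [0, 0, 0],
    [0, 0, 0],
    [0, 0, 0],
    [0, 0, 0],
    [0, 0, 0]
  ],
  "fingers": [0.82, 0.82, 0.82, 0.82, 0.82, 0.82, 0.82, 0.82]
}}

```text
clock: 13.42
tool_pos: [0.5347, 0.0846, 0.0897]
tool_rot: [0.001, 0.738, 0.674, -0.0]
contact_force: [0.2, 0.4, 0.8]
finger_gap: 0.0154
grasp_force: 0.0
```

Emit:
{"fn": "move_arm", "kwargs": {
  "travel": [
    [-0.2, 0, 0],
    [-0.4, 0, 0],
    [-0.6, 0, 0],
    [-0.7, 0, 0],
    [-0.7, 0, 0]
  ],
  "turn": [
    [0, 0, 0],
    [0, 0, 0],
    [0, 0, 0],
    [0, 0, 0],
    [0, 0, 0]
  ],
  "fingers": [0.82, 0.82, 0.82, 0.82, 0.82]
}}

```text
clock: 13.83
tool_pos: [0.5342, 0.0807, 0.0896]
tool_rot: [-0.0, 0.738, 0.675, 0.001]
contact_force: [-0.4, 8.4, -1.8]
finger_gap: 0.0154
grasp_force: 4.2
```

```bash
python3 -c "
from h import *
st()"
```

```text
13.8333 [0.5342 0.0807 0.0896] board -0.0111 0.0149 [-0.4  8.4 -1.8] 0.0154 [0.1  0.24 2.07 0.   0.83 0.19]
```

Emit:
{"fn": "move_arm", "kwargs": {
  "travel": [
    [-0.3, 0, 0],
    [-0.6, 0, 0],
    [-0.6, 0, 0],
    [-0.6, 0, 0]
  ],
  "turn": [
    [0, 0, 0],
    [0, 0, 0],
    [0, 0, 0],
    [0, 0, 0]
  ],
  "fingers": [0.82, 0.82, 0.82, 0.82]
}}

```text
clock: 14.17
tool_pos: [0.5342, 0.0801, 0.0898]
tool_rot: [-0.003, 0.739, 0.674, 0.005]
contact_force: [0.1, 32.4, -5.4]
finger_gap: 0.0156
grasp_force: 16.5
```

Emit:
{"fn": "move_arm", "kwargs": {
  "travel": [
    [2, 0, 0],
    [4, 0, 0],
    [8, 0, 0],
    [11, 0, 0],
    [11, 0, 0],
    [11, 0, -10],
    [11, 0, -10],
    [11, 0, -10]
  ],
  "turn": [
    [0, 0, 0],
    [0, 0, 0],
    [0, 0, 0],
    [0, 0, 0],
    [0, 0, 0],
    [0, 0, 0],
    [0, 0, 0],
    [0, 0, 0]
  ],
  "fingers": [0.82, 0.82, 0.82, 0.82, 0.82, 0.82, 0.82, 0.82]
}}

```text
clock: 14.83
tool_pos: [0.5461, 0.1833, 0.195]
tool_rot: [0.003, 0.737, 0.675, 0.003]
contact_force: [1.4, 0.8, 0.7]
finger_gap: 0.0157
grasp_force: 0.0
```

```bash
python3 - <<'E'
from h import *
import cv2
st()
t=read_camera("top")[:,:,::-1][125:300,155:435];s=read_camera("side")[:,:,::-1][125:330,200:480]
o=np.zeros((600,600,3),np.uint8);o[:290,:464]=cv2.resize(t,(464,290));o[294:600,:418]=cv2.resize(s,(418,306));cv2.imwrite("pics/c6.png",o)
E
```

```text
14.8333 [0.5461 0.1833 0.195 ] board -0.0079 0.1181 [1.4 0.8 0.7] 0.0157 [ 0.28  0.17  1.93 -0.    1.03  0.37]
```

View pics/c6.png

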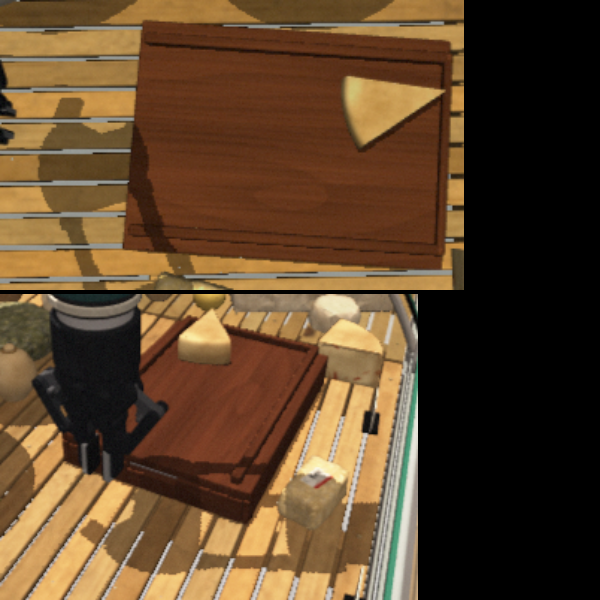

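The drawer front is flush with the board's open end. It reached a hard stop: the force rose to 32 N with only about 0.6 mm of movement. The wedge hasn't moved and the gripper is clear.

```bash
python3 -c "
from plant import *
print(close_job())"
```

```text
the job is handed in; nothing more can be done
None
```

I swept all three trimmings into the drawer, pushed it home against its stop, left the wedge where it stood and handed the job in at about 15 s; no verdict came back.

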